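# Take the tipped vial off the sample carousel and stand it in the quarantine tray

### The arm

A 7-joint arm with a two-finger parallel gripper is mounted at the origin on the work surface. World frame = base frame: x ahead of the robot, y to its left, z up, the work surface at z = 0. Lengths are in m, angles in rad, forces in N, time in s.
With the tool pointing down it reaches from about 0.35 to 0.775 m from the base axis. Payload 3.1 kg.
Tool frame: the origin (TCP) lies between the finger pads; the fingertips stand 25 mm ahead of it and the grasp point (between the pads) lies 6 mm ahead of it; z points along the fingers, y is the direction in which the jaws open and shut (so a half turn about z gives the same grasp; the last joint's range is limited). The gripper opens to 85 mm and grips with 20 to 120 N. Pads are 22 mm wide; open, the fingers measure 114 mm over their backs; the gripper's body (76 mm by 85 mm) begins 54 mm behind the grasp point. The pads swing forward as they close: fully open they stand 13 mm farther back than shut.
Start: joints at [1.281, 0.311, 0.014, 1.512, -0.004, 1.319, -0.027], TCP at [0.135, -0.533, 0.256] pointing down, gripper open.
Joint ranges: [-2.7, 2.7], [-0.3, 1.91], [-1.27, 1.3], [0.12, 2.57], [-1.44, 4.58], [0.2, 2.03], [-3.05, 3.05]. Speed limits (rad/s): [2.79, 2.79, 3.14, 3.14, 3.14, 3.14, 3.14].

### API

Orientations are given as a unit quaternion [w, x, y, z].
In Python, from station import ctrl, vision, workorder gives the robot as it stands.
- The arm moves only by the tool send_rows, never from a script. Its argument "rows" is a list that holds one entry, the list of rows, each a list of 7 numbers: the shift along the world's x, y, z in cm, then the turn, a rotation vector about the world's x, y, z in rad, then the closure, from 0 (fully open) to 1 (shut). In form: [[[tx, ty, tz, rx, ry, rz, claw], ...]]. A call has 1 to 5 rows; each row shifts and turns the commanded pose from where the row before left it; what a row does not reach is not made up. A row lasts 1/8 s, in which the tool goes at most 62.5 mm and 10.7 degrees, less where a joint would pass 70% of its speed; a pose out of reach is approached as far as the arm can. A call with a gripper value outside its range is refused whole. The fingers move at their own pace and stop on an object; "squeeze" is the grip in N (left out, the last holds). Time passes only in rows, so rows that do not move let the fingers close. It gives the time, the measured TCP pose, the force and the opening at its end, in the units of the state.
- ctrl.observe(): the state, without advancing time (a new reading comes with each control period).
- vision.get_image(name): name is "scene" or "top" or "wrist"; returns (picture, depth): 400x640x3 uint8, red, green, blue; 400x640 float32, m along the optical axis (not along the pixel's ray), 0 where there is no reading.
- vision.camera_params(name): a dict with "intrinsics" (3x3 intrinsics, pixels), "origin" and "orientation" of the camera in the world. Camera axes: x right, y down, z forward; pixel columns grow to the right and rows downward; lengths in m; the calibration is good to about 2 mm. A picture is of the moment at which its call begins: read the wrist's pose just before it. camera_params takes no time and is no camera call; for the wrist camera it gives the pose at the moment of the call.
- workorder.hand_in(): hands the job in, once; it reports no verdict.
The state is a dict: "clock": time; "joint_positions": joint angles; "joint_vel": joint speeds; "joint_efforts": joint torques, N m; "tcp_pos": TCP position; "orientation": TCP orientation; "wrist_force": force on the tool from outside, world axes, zero at the start; "moment": the same for the moment, N m; "width": finger opening in m.
Only numpy, scipy, OpenCV 4.12 (cv2) and the standard library are available. Lean on these libraries where they do the work, as an engineer would, in place of code of your own. Each camera call takes 0.05 s, during which the arm holds its last target.

### The job

One vial on the sample carousel has tipped over and leans on the centre pins. Lift the loose lid off the quarantine tray and lay it flat, right way up, on the grey mat; then lift the tipped vial off the freely spinning turntable and stand it upright inside the tray, lowering it gently and keeping hold until you feel it rest on the rubber liner, whose height varies, before letting go. Leave the other vials standing in their places on the turntable, do not send the turntable whirling, and leave the beaker, the jar and the bottle on the bench where they are.

Things in the scene. Friction and masses are not known exactly. Their poses are not given: they have to be found in the camera images.
- carousel: round black foot of the sample carousel, 236 mm across, fixed; origin on its axis at bench level. On it turns an aluminium disc, 250 mm across, its top 47 mm above the bench
- deck (a point): centre of the turntable's top face, turns with it. Eight upright steel pins, 6 mm thick, stand on a circle of 30 mm radius about it and reach 45 mm above it; outside each gap between pins, 65 to 68 mm from the axis, a bar 34 mm long and 5 mm high is the foot stop of that place
- turntable (a joint): turntable angle in rad, 0 at the start, counter-clockwise from above positive; no stops, no drive, almost no friction
- tipped: the tipped vial: amber body 30 mm in diameter, 80 mm tall, with a white cap 27 mm in diameter, 16 mm tall; 96 mm in all, 60 to 130 g. Origin at the centre of its base, z along the vial to the cap. At the start it leans about 37 degrees from upright, cap end inwards between two pins, foot outwards at a foot stop
- tipped_mid (a point): middle of the tipped vial, on its axis, 48 mm from its base
- vial_a: a vial of the same kind standing upright on the turntable, about 90 mm from the axis; origin at the centre of its base
- vial_b: as vial_a, another one
- vial_c: as vial_a, another one
- tray: quarantine tray, square, white plastic, fixed: 110 x 110 mm outside, walls 5 mm thick and 30 mm high, 100 x 100 mm inside. Origin at the centre of its underside at bench level. Inside lies a flat rubber liner that fills it; the liner's top is somewhere between 6 and 20 mm above the bench, not measured
- lid: loose white lid of the tray, 130 g: a plate 116 x 116 x 6 mm with a 90 x 90 mm step 6 mm thick under it that drops loosely inside the walls, and a round knob on top. Origin at the centre of the step's underside (24 mm above the bench when the lid is on); plate top 12 mm above the origin
- lid_knob (a point): centre of the lid's knob, 30 mm above the lid's origin; the knob is 26 mm in diameter and 24 mm tall, on a thinner neck, its top 42 mm above the lid's origin
- mat: grey square mat on the bench for the lid, 150 x 150 mm, 3 mm thick, fixed; origin at the centre of its underside
- beaker: glass beaker, 68 mm across, 85 mm tall, bystander; origin at the centre of its base
- jar: glass jar, 60 mm across, 85 mm tall, bystander; origin at the centre of its base
- reagent: white reagent bottle, 60 mm across, 150 mm tall, bystander; origin at the centre of its base

How it is judged:
By the outcome, as a careful person would: the job done as asked, in the order asked, and still so for the second after the job is handed in, with the robot touching nothing.
It also fails if it takes over 61 s, if anything falls off the work surface, if the arm or the gripper's body presses on something with over 40 N, if the wrist force passes 120 N, or if a joint passes its speed limit or range.

## Working session

There is one attempt and no reset: what is moved stays moved. The work goes in short steps, Python scripts to look and compute and a tool call to move; the robot and the scene stay as the last step left them, time stands still between calls to the robot, and variables do not carry over. Pictures are saved under pics/ and viewed, and the job is handed in when it is done.

Besides the shell and the picture viewer there is one more tool, called after "Call:" as name(argument=value, ...) on one line, values as JSON. send_rows: Moves the arm, as the interface text tells. Its arguments: {"type":"object","properties":{"rows":{"type":"array"},"squeeze":{"type":"number"}},"required":["rows"]}

```bash
ls; mkdir -p pics
python3 - <<'E'
from station import ctrl, vision, workorder
import cv2,numpy as np
print(ctrl.observe())
for n in ["scene","top"]:
    im,d=vision.get_image(n); cv2.imwrite(f"pics/{n}0.png",im[:,:,::-1]); np.save(f"pics/{n}0_d.npy",d); np.save(f"pics/{n}0.npy",im)
    print(n,vision.camera_params(n))
E
```

```text
pics
{'clock': 0.0, 'joint_positions': array([ 1.28132991,  0.31172624,  0.01400718,  1.51303754, -0.00439656,
        1.3191978 , -0.02720344]), 'joint_vel': array([-3.49591238e-04,  3.26072599e-03, -5.89682044e-05, -1.51163788e-04,
       -1.55900830e-04, -8.90014487e-04, -1.58588225e-04]), 'joint_efforts': array([-6.25391613e-05, -3.79910088e+01,  1.45877777e-01, -2.30586380e+01,
        1.20336565e-02,  1.35539408e-02,  1.77403274e-05]), 'tcp_pos': array([ 0.1347246 , -0.53256179,  0.25522861]), 'orientation': array([-1.15258889e-03,  9.92331910e-01,  1.23596174e-01, -1.95915766e-04]), 'wrist_force': array([-0.61089038,  0.01869281,  0.60057789]), 'moment': array([-0.00653647, -0.00120826, -0.02403904]), 'width': 0.08559345862486245}
scene {'intrinsics': array([[458.49369406,   0.        , 317.10729658],
       [  0.        , 458.49369406, 202.24355105],
       [  0.        ,   0.        ,   1.        ]]), 'origin': array([1.32806117, 0.33035541, 0.944673  ]), 'orientation': array([-0.21477786,  0.54017404,  0.7590158 , -0.29321918])}
top {'intrinsics': array([[406.7694271 ,   0.        , 319.29902722],
       [  0.        , 406.7694271 , 205.5840393 ],
       [  0.        ,   0.        ,   1.        ]]), 'origin': array([0.36506635, 0.09253385, 1.00872747]), 'orientation': array([ 0.07346126, -0.70194981,  0.7040797 , -0.07836894])}
```

View pics/scene0.png

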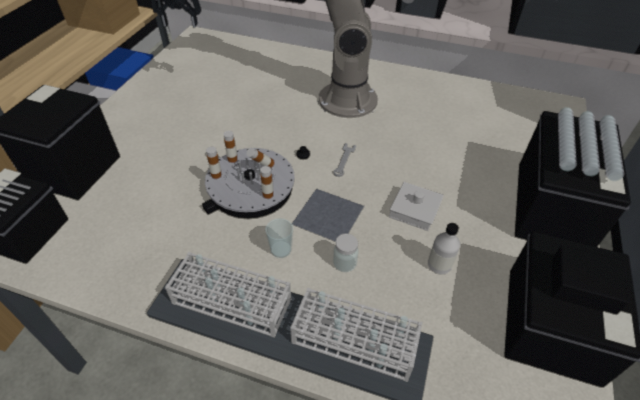

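View pics/top0.png

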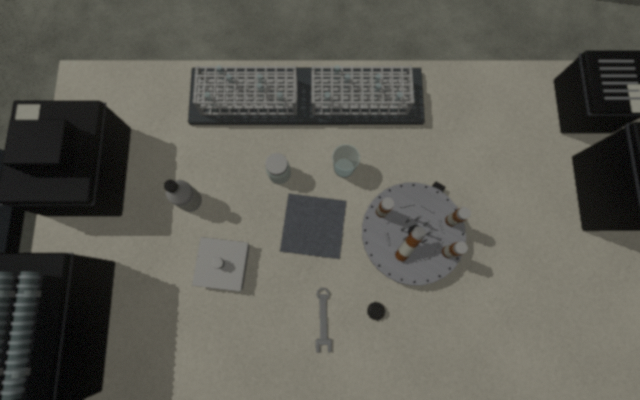

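```bash
cat > h.py <<'E'
import numpy as np,cv2
from scipy.spatial.transform import Rotation as R
from station import ctrl, vision, workorder
def rot(q): return R.from_quat([q[1],q[2],q[3],q[0]])
def ray(P,u,v):
    K=P['intrinsics'];d=np.array([(u-K[0,2])/K[0,0],(v-K[1,2])/K[1,1],1.]);return P['origin'],rot(P['orientation']).apply(d)
def plane(P,u,v,z):
    o,d=ray(P,u,v);return o+d*(z-o[2])/d[2]
def pts(P,depth):
    K=P['intrinsics'];v,u=np.mgrid[:depth.shape[0],:depth.shape[1]]
    c=np.stack([(u-K[0,2])/K[0,0]*depth,(v-K[1,2])/K[1,1]*depth,depth],-1)
    return (rot(P['orientation']).apply(c.reshape(-1,3))+P['origin']).reshape(c.shape)
def proj(P,X):
    c=rot(P['orientation']).inv().apply(np.atleast_2d(X)-P['origin']);K=P['intrinsics']
    return np.c_[c[:,0]/c[:,2]*K[0,0]+K[0,2],c[:,1]/c[:,2]*K[1,1]+K[1,2]]
E
python3 - <<'E'
from h import *
np.set_printoptions(precision=4,suppress=True)
P=vision.camera_params('top')
print(proj(P,[[0,0,0],[.135,-.533,.256]]))
im=np.load('pics/top0.npy');d=np.load('pics/top0_d.npy');X=pts(P,d)
for n,u,v in [('bench',450,330),('mat',312,225),('lid',205,260),('knob',223,263),('disc',385,250),('beaker',345,160),('jar',278,165),('reag',172,187),('va',387,207),('vb',457,217),('vc',458,249)]: print(n,X[v,u],im[v,u])
cv2.imwrite('pics/t1.png',cv2.resize(im[170:300,340:490,::-1],None,fx=5,fy=4.5,interpolation=cv2.INTER_CUBIC))
s=np.load('pics/scene0.npy');cv2.imwrite('pics/s1.png',cv2.resize(s[120:225,190:310,::-1],None,fx=6,fy=5.5,interpolation=cv2.INTER_CUBIC))
E
```

```text
[[358.383  461.6847]
 [685.2372 431.7408]]
bench [ 0.2816 -0.2238  0.0051] [129 126 114]
mat [0.5352 0.1036 0.0024] [64 66 69]
lid [0.4459 0.3569 0.0371] [128 127 123]
knob [0.437  0.3088 0.0598] [74 72 70]
disc [ 0.4672 -0.0695  0.048 ] [104 105 106]
beaker [0.7064 0.0178 0.0013] [105 112 107]
jar [0.6653 0.1833 0.0866] [124 122 117]
reag [0.5945 0.4063 0.1513] [29 28 29]
va [ 0.5506 -0.0613  0.1437] [122 120 116]
vb [ 0.5307 -0.2173  0.1296] [77 61 49]
vc [ 0.4587 -0.2093  0.1436] [123 121 117]
```

Run:
```python
from h import *
im=np.load('pics/top0.npy');cv2.imwrite('pics/t2.png',cv2.resize(im[150:300,150:360,::-1],None,fx=3.8,fy=3.8,interpolation=cv2.INTER_CUBIC))
```

```text
(no output)
```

View pics/t1.png

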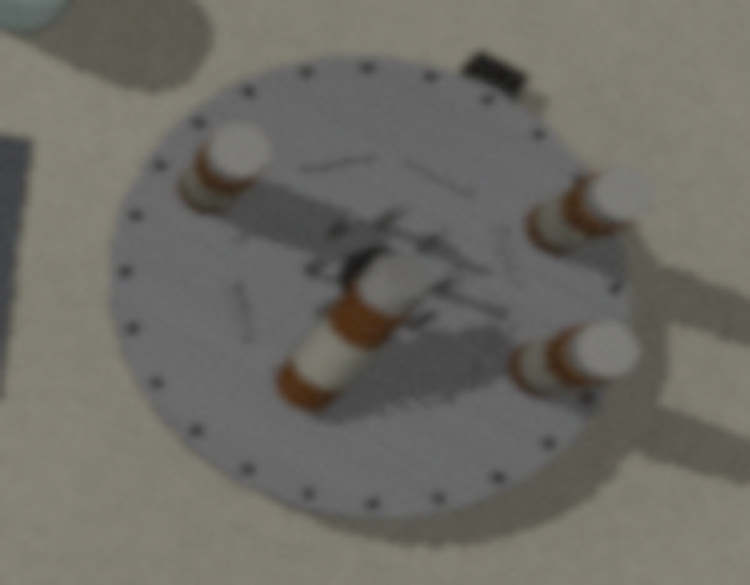

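View pics/s1.png

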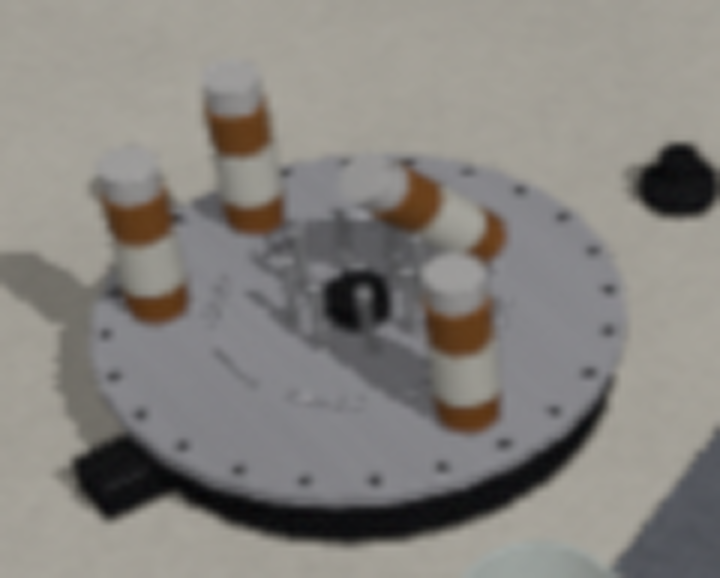

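View pics/t2.png

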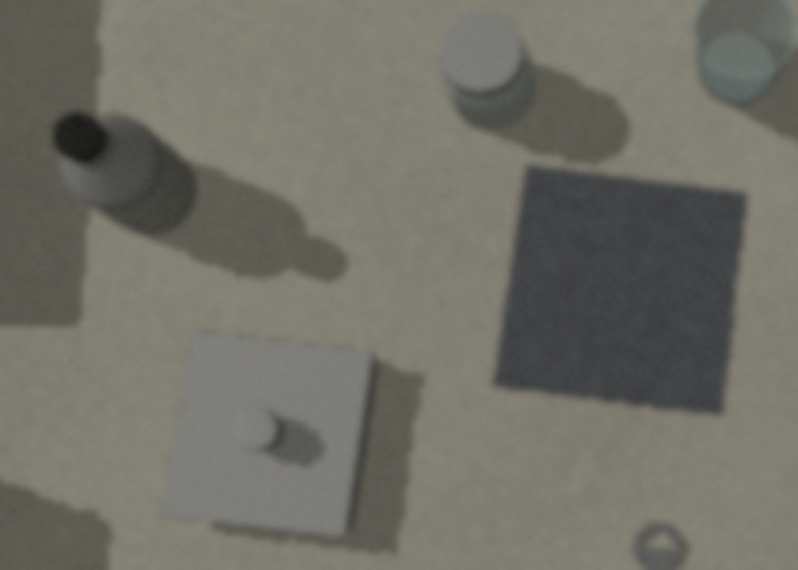

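Run:
```python
from h import *
np.set_printoptions(precision=4,suppress=True)
P=vision.camera_params('top');S=vision.camera_params('scene')
im=np.load('pics/top0.npy');d=np.load('pics/top0_d.npy');X=pts(P,d)
sm=np.load('pics/scene0.npy');sd=np.load('pics/scene0_d.npy');SX=pts(S,sd)
v,u=np.mgrid[:400,:640]
def big(m):
    n,l,st,_=cv2.connectedComponentsWithStats(m.astype(np.uint8));return l==1+np.argmax(st[1:,4])
def rect(m,z,name):
    q=cv2.minAreaRect(np.argwhere(m)[:,::-1].astype(np.float32));b=cv2.boxPoints(q)
    c=np.array([plane(P,*p,z) for p in b]);print(name,'px',q,'centre',c.mean(0),'sides',np.linalg.norm(np.diff(c,axis=0),axis=1),'ang',[np.degrees(np.arctan2(*(c[i+1]-c[i])[1::-1])) for i in range(2)])
g=im.astype(int)
rect(big((g.max(2)<85)&(u>270)&(u<355)&(v>185)&(v<265)),.003,'mat')
L=big((X[...,2]>.027)&(u>185)&(u<262)&(v>230)&(v<300));rect(L,.036,'lid')
z=X[...,2][L];print('lid z med',np.median(z))
for nm,Q in (('top',X),('scene',SX)):
    k=(Q[...,2]>.055)&(abs(Q[...,0]-.44)<.06)&(abs(Q[...,1]-.32)<.06);kk=Q[k];print('knob',nm,k.sum(),kk.mean(0),kk.min(0),kk.max(0))
    t=kk[kk[:,2]>.062];print('  top',len(t),(t.max(0)+t.min(0))/2,t.max(0)-t.min(0),t.mean(0))
# disc
D=(abs(X[...,2]-.047)<.006)&(u>350)&(u<480)&(v>170)&(v<300);D=big(D)
c=cv2.convexHull(np.argwhere(D)[:,::-1].astype(np.float32));w=np.array([plane(P,*p,.047)[:2] for p in c[:,0]]).astype(np.float32)
e=cv2.minEnclosingCircle(w);print('disc',e)
cx=np.array(e[0])
for nm,Q in (('top',X),('scene',SX)):
    m=(Q[...,2]>.053)&(np.hypot(Q[...,0]-cx[0],Q[...,1]-cx[1])<.14)
    n,l,st,_=cv2.connectedComponentsWithStats(m.astype(np.uint8))
    for i in range(1,n):
        if st[i,4]>15:
            q=Q[l==i];print(nm,st[i],'mean',q.mean(0),'lo',q.min(0),'hi',q.max(0))
```

```text
mat px ((313.21539306640625, 225.77694702148438), (59.41263198852539, 57.80017852783203), 7.125016689300537) centre [0.5342 0.1005 0.003 ] sides [0.1467 0.1511 0.1463] ang [np.float64(-6.178122215998316), np.float64(-97.44843435812149)]
lid px ((219.984619140625, 263.6230773925781), (50.48213195800781, 49.6138916015625), 7.125016689300537) centre [0.4381 0.3213 0.036 ] sides [0.1164 0.1218 0.116 ] ang [np.float64(-3.666658636603757), np.float64(-97.29481589338211)]
lid z med 0.03602981811644185
knob top 111 [0.4379 0.3201 0.065 ] [0.4256 0.3079 0.0553] [0.4505 0.3334 0.0693]
  top 100 [0.4389 0.3206 0.0658] [0.0232 0.0255 0.0071] [0.4382 0.3209 0.0657]
knob scene 72 [0.4442 0.3216 0.0636] [0.4294 0.3094 0.0552] [0.4561 0.3335 0.0698]
  top 54 [0.4424 0.3214 0.066 ] [0.0259 0.0228 0.0077] [0.4425 0.3216 0.0652]
disc ((0.5104954838752747, -0.13912303745746613), 0.12506639957427979)
top [376 197  18  21 249] mean [ 0.5554 -0.0598  0.121 ] lo [ 0.5449 -0.0755  0.0533] hi [ 0.5731 -0.0483  0.1466]
top [446 207  25  20 316] mean [ 0.5348 -0.2237  0.117 ] lo [ 0.5231 -0.2428  0.0533] hi [ 0
[... 480 characters left out ...]
6]
top [401 226   6   5  16] mean [ 0.5151 -0.1093  0.08  ] lo [ 0.513  -0.1129  0.0578] hi [ 0.5177 -0.107   0.0944]
top [442 241  26  17 309] mean [ 0.4608 -0.2102  0.1178] lo [ 0.4477 -0.2289  0.0537] hi [ 0.4768 -0.2012  0.1472]
scene [224 131  14  31 314] mean [ 0.4731 -0.2112  0.1052] lo [ 0.4518 -0.2318  0.0531] hi [ 0.4827 -0.199   0.1468]
scene [206 147  16  31 330] mean [ 0.5484 -0.2238  0.1057] lo [ 0.5292 -0.2434  0.0535] hi [ 0.5584 -0.2123  0.1452]
scene [247 148  28  51 691] mean [ 0.5299 -0.0869  0.1025] lo [ 0.4471 -0.1607  0.0535] hi [ 0.5807 -0.0467  0.147 ]
scene [237 158  19  25 196] mean [ 0.5207 -0.1453  0.0687] lo [ 0.4875 -0.1701  0.053 ] hi [ 0.5484 -0.1179  0.0939]
```

```bash
cat > fit.py <<'E'
from h import *
from scipy.optimize import least_squares
def fitv(Q,cx,near,guess_phi):
    # body points: amber radius 15, cap 13.5 ; unknown base xyz + phi + lean
    pass
E
python3 - <<'E'
from h import *
from scipy.optimize import least_squares
np.set_printoptions(precision=4,suppress=True)
C=np.array([.5105,-.139])
for nm in ('top','scene','both'):
  A=[]
  for n in (('top','scene') if nm=='both' else (nm,)):
    P=vision.camera_params(n);X=pts(P,np.load(f'pics/{n}0_d.npy'));q=X.reshape(-1,3)
    a=np.array([-.82,.57]);r=(q[:,:2]-C)@a;t=(q[:,:2]-C)@np.array([-.57,-.82])
    k=(q[:,2]>.06)&(q[:,2]<.15)&(r>.036)&(r<.11)&(abs(t)<.024);A.append(q[k])
  q=np.vstack(A);ph0=np.radians(145)
  def f(p):
    b=np.array([p[0],p[1],.094]);s=np.sin(p[3]);a=np.array([-s*np.cos(p[2]),-s*np.sin(p[2]),np.cos(p[3])])
    w=q-b;al=w@a;return np.linalg.norm(w-al[:,None]*a,axis=1)-.015
  m=C+.05*np.array([-.82,.57])
  s=least_squares(f,[m[0],m[1],ph0,np.radians(37)],loss='soft_l1',f_scale=.002)
  p=s.x;a=np.array([-np.sin(p[3])*np.cos(p[2]),-np.sin(p[3])*np.sin(p[2]),np.cos(p[3])])
  al=(q-np.array([p[0],p[1],.094]))@a
  off=p[:2]-C
  print(nm,len(q),p[:2],np.degrees(p[2:]),'rms',np.sqrt(np.mean(s.fun**2)),'axial',al.min(),al.max(),'r,az',np.hypot(*off),np.degrees(np.arctan2(off[1],off[0])))
E
```

```text
top 314 [ 0.4758 -0.1179] [147.5293  37.2151] rms 0.000992153049679898 axial -0.04740386409095852 0.027115247976379077 r,az 0.04060698984880889 148.68434356264515
scene 117 [ 0.4788 -0.1174] [148.4477  38.0395] rms 0.0014307242835994867 axial -0.049505309710741095 0.016211874817291572 r,az 0.038324945320049625 145.77168559989676
both 431 [ 0.4762 -0.1176] [146.9972  37.154 ] rms 0.0012919428562555807 axial -0.04810934465607946 0.026985840878344828 r,az 0.040417098659551676 148.00551014216654
```

Run:
```python
from h import *
o=ctrl.observe();p=o['tcp_pos'];print(rot(o['orientation']).as_matrix().round(3))
a0=np.arctan2(p[1],p[0]);r0=np.hypot(p[0],p[1]);g=np.array([.438,.321]);a1=np.arctan2(g[1],g[0]);r1=np.hypot(*g)
N=20;s=np.linspace(0,1,N+1);A=a0+(a1-a0)*s;Rr=r0+(r1-r0)*s-.05*np.sin(np.pi*s)
q=np.c_[Rr*np.cos(A),Rr*np.sin(A)]*100;q=np.round(q,1)
for i in range(0,N,5): print(np.diff(q,axis=0)[i:i+5].round(1).tolist())
```

```text
[[ 0.969  0.245 -0.001]
 [ 0.245 -0.969  0.002]
 [-0.    -0.002 -1.   ]]
[[4.8, 2.4], [4.6, 2.7], [4.2, 3.1], [3.8, 3.5], [3.5, 3.6]]
[[3.2, 3.9], [2.8, 4.1], [2.4, 4.3], [2.1, 4.4], [1.8, 4.5]]
[[1.4, 4.6], [1.1, 4.8], [0.8, 4.8], [0.4, 4.9], [0.0, 5.0]]
[[-0.4, 5.0], [-0.8, 5.0], [-1.3, 5.1], [-1.8, 4.9], [-2.3, 4.8]]
```

Call:
send_rows(rows=[[[4.8, 2.4, 0, 0, 0, 0.116, 0], [4.6, 2.7, 0, 0, 0, 0.116, 0], [4.2, 3.1, 0, 0, 0, 0.116, 0], [3.8, 3.5, 0, 0, 0, 0.116, 0], [3.5, 3.6, 0, 0, 0, 0.116, 0]]], squeeze=40)

```text
clock: 0.72
tcp_pos: [0.345, -0.3787, 0.2558]
orientation: [-0.0, 0.915, 0.404, -0.0]
wrist_force: [1.4, -0.5, -0.1]
width: 0.0855
```

Call:
send_rows(rows=[[[3.2, 3.9, 0, 0, 0, 0.116, 0], [2.8, 4.1, 0, 0, 0, 0.116, 0], [2.4, 4.3, 0, 0, 0, 0.116, 0], [2.1, 4.4, 0, 0, 0, 0.116, 0], [1.8, 4.5, 0, 0, 0, 0.116, 0]]])

```text
clock: 1.35
tcp_pos: [0.4672, -0.1667, 0.2558]
orientation: [-0.0, 0.761, 0.649, -0.0]
wrist_force: [0.3, -0.6, -0.1]
width: 0.0853
```

Call:
send_rows(rows=[[[1.4, 4.6, 0, 0, 0, 0.116, 0], [1.1, 4.8, 0, 0, 0, 0.116, 0], [0.8, 4.8, 0, 0, 0, 0.116, 0], [0.4, 4.9, 0, 0, 0, 0.116, 0], [0, 5, 0, 0, 0, 0.116, 0]]])

```text
clock: 1.98
tcp_pos: [0.5038, 0.074, 0.2558]
orientation: [-0.0, 0.544, 0.839, -0.0]
wrist_force: [0.1, -0.1, 0.1]
width: 0.0857
```

Call:
send_rows(rows=[[[-0.4, 5, -1, 0, 0, 0.116, 0], [-0.8, 5, -2, 0, 0, 0.116, 0], [-1.3, 5.1, -2, 0, 0, 0.116, 0], [-1.8, 4.9, -2, 0, 0, 0.116, 0], [-2.3, 4.8, -1, 0, 0, 0.116, 0]]])

```text
clock: 2.6
tcp_pos: [0.437, 0.3213, 0.1745]
orientation: [-0.001, 0.282, 0.96, -0.001]
wrist_force: [1.2, 0.8, 0.6]
width: 0.0855
```

Call:
send_rows(rows=[[[0.15, 0, -4, 0, 0, 0, 0.3], [0, 0, -3.5, 0, 0, 0, 0.3], [0, 0, -2.3, 0, 0, 0, 0.3], [0, 0, -1.0, 0, 0, 0, 0.3], [0, 0, 0, 0, 0, 0, 0.3]]])

```text
clock: 3.22
tcp_pos: [0.4392, 0.3205, 0.0679]
orientation: [-0.0, 0.283, 0.959, -0.0]
wrist_force: [0.5, -0.3, -0.2]
width: 0.0596
```

Call:
send_rows(rows=[[[0, 0, 0, 0, 0, 0, 1], [0, 0, 0, 0, 0, 0, 1], [0, 0, 0, 0, 0, 0, 1], [0, 0, 0, 0, 0, 0, 1], [0, 0, 0, 0, 0, 0, 1]]])

```text
clock: 3.85
tcp_pos: [0.4402, 0.3215, 0.0696]
orientation: [0.001, 0.283, 0.959, 0.001]
wrist_force: [-0.4, -0.9, 6.2]
width: 0.0248
```

Call:
send_rows(rows=[[[0, 0, 0.3, 0, 0, 0, 1], [0, 0, 0.7, 0, 0, 0, 1], [0, 0, 2, 0, 0, 0, 1], [0, 0, 3, 0, 0, 0, 1], [0, 0, 1, 0, 0, 0, 1]]])

```text
clock: 4.47
tcp_pos: [0.44, 0.3217, 0.14]
orientation: [0.001, 0.283, 0.959, 0.001]
wrist_force: [0.9, 0.3, -1.4]
width: 0.0248
```

Run:
```python
from h import *
print(ctrl.observe()['tcp_pos'],ctrl.observe()['wrist_force'])
for n in ["scene","wrist"]:
    im,d=vision.get_image(n); cv2.imwrite(f"pics/{n}1.png",im[:,:,::-1]); 
    if n=="scene":
        X=pts(vision.camera_params(n),d); cv2.imwrite("pics/s2.png",cv2.resize(im[130:260,340:480,::-1],None,fx=5,fy=4.5))
```

```text
[0.44002936 0.32165449 0.14003245] [ 0.94747683  0.33560536 -1.39631551]
```

View pics/s2.png

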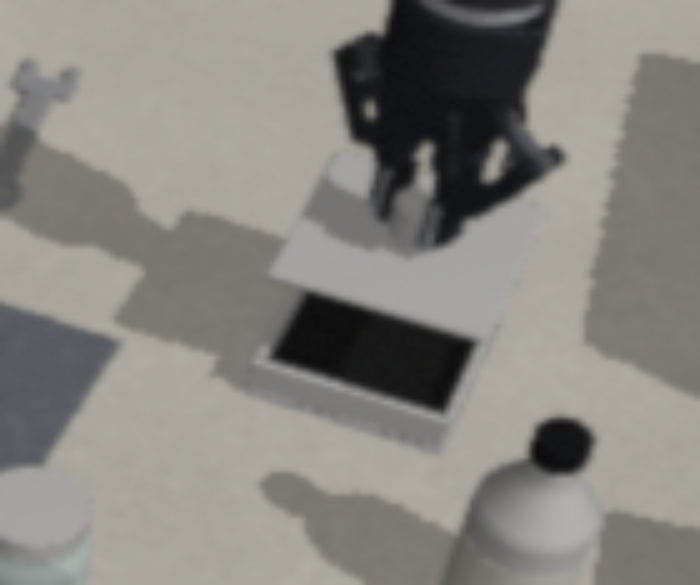

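View pics/wrist1.png

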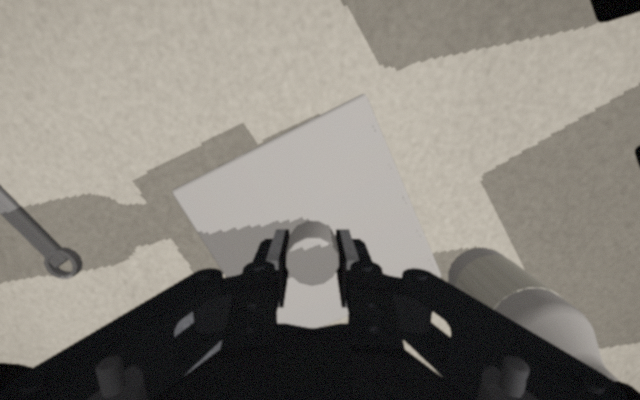

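Call:
send_rows(rows=[[[1.0, -2.5, 0.5, 0, 0, 0, 1], [2.2, -5.1, 0, 0, 0, 0, 1], [2.4, -5.7, 0, 0, 0, 0, 1], [2.3, -5.5, -1, 0, 0, 0, 1], [1.6, -3.3, -2, 0, 0, 0, 1]]])

```text
clock: 5.2
tcp_pos: [0.5355, 0.0951, 0.112]
orientation: [0.0, 0.285, 0.958, -0.001]
wrist_force: [0.2, -0.3, -2.1]
width: 0.0246
```

Call:
send_rows(rows=[[[0, 0, -2.5, 0, 0, 0, 1], [0, 0, -2.2, 0, 0, 0, 1], [0, 0, -1.0, 0, 0, 0, 1], [0, 0, -0.5, 0, 0, 0, 1], [0, 0, 0, 0, 0, 0, 1]]])

```text
clock: 5.82
tcp_pos: [0.5345, 0.1, 0.0514]
orientation: [0.0, 0.283, 0.959, 0.0]
wrist_force: [0.8, 0.3, -1.2]
width: 0.0248
```

Call:
send_rows(rows=[[[0, 0, -0.15, 0, 0, 0, 1], [0, 0, -0.15, 0, 0, 0, 1], [0, 0, 0, 0, 0, 0, 1]]])

```text
clock: 6.2
tcp_pos: [0.5348, 0.0999, 0.0487]
orientation: [0.0, 0.283, 0.959, 0.0]
wrist_force: [0.2, -0.1, -2.5]
width: 0.0246
```

Call:
send_rows(rows=[[[0, 0, -0.15, 0, 0, 0, 1], [0, 0, -0.1, 0, 0, 0, 1], [0, 0, 0, 0, 0, 0, 1]]])

```text
clock: 6.58
tcp_pos: [0.5349, 0.0999, 0.0486]
orientation: [0.001, 0.283, 0.959, -0.001]
wrist_force: [-5.7, -1.9, 16.2]
width: 0.0248
```

Call:
send_rows(rows=[[[0, 0, 0.2, 0, 0, 0, 1], [0, 0, 0, 0, 0, 0, 0.5], [0, 0, 0, 0, 0, 0, 0.3], [0, 0, 0, 0, 0, 0, 0.3]]])

```text
clock: 7.08
tcp_pos: [0.5344, 0.0998, 0.0475]
orientation: [-0.0, 0.283, 0.959, 0.0]
wrist_force: [0.5, -0.2, 0.0]
width: 0.0598
```

Call:
send_rows(rows=[[[0, 0, 2, 0, 0, 0, 0.3], [0, 0, 5, 0, 0, 0, 0.3], [-1.5, -4, 5, 0, 0, 0, 0.3], [-1.5, -5, 2, 0, 0, 0, 0.3], [-1.2, -5, 0, 0, 0, 0, 0.3]]])

```text
clock: 7.7
tcp_pos: [0.4942, -0.0391, 0.1874]
orientation: [0.002, 0.282, 0.959, 0.0]
wrist_force: [-0.1, -0.6, -0.5]
width: 0.0597
```

Run:
```python
from h import *
np.set_printoptions(precision=4,suppress=True)
for n in ["scene","top","wrist"]:
    P=vision.camera_params(n)
    im,d=vision.get_image(n); cv2.imwrite(f"pics/{n}3.png",im[:,:,::-1]); np.save(f"pics/{n}3_d.npy",d)
    X=pts(P,d)
    k=(abs(X[...,0]-.534)<.09)&(abs(X[...,1]-.1)<.09)&(X[...,2]>.011)&(X[...,2]<.02)
    q=X[k]
    if len(q): 
        b=cv2.minAreaRect(q[:,:2].astype(np.float32)); print(n,len(q),'lid',b,'z',np.percentile(q[:,2],[5,50,95]))
```

```text
scene 1211 lid ((0.5348836183547974, 0.10061575472354889), (0.11556030809879303, 0.11811045557260513), 83.12540435791016) z [0.0116 0.0142 0.0171]
top 2018 lid ((0.5323761105537415, 0.09902320057153702), (0.11575445532798767, 0.11611214280128479), 83.15774536132812) z [0.0122 0.0151 0.0179]
wrist 13332 lid ((0.5354512333869934, 0.10085290670394897), (0.11676810681819916, 0.11613505333662033), 83.2955551147461) z [0.0133 0.0146 0.0158]
```

View pics/scene3.png

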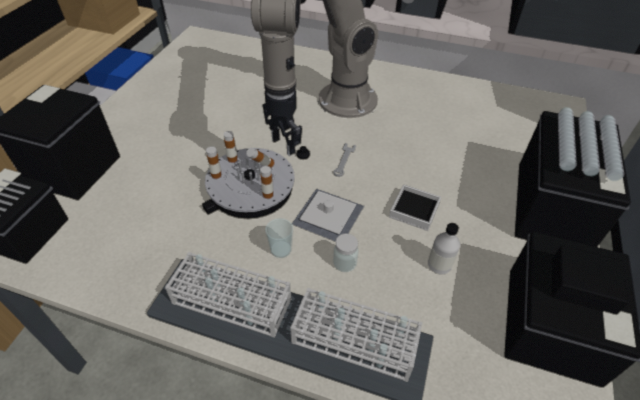

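View pics/wrist3.png

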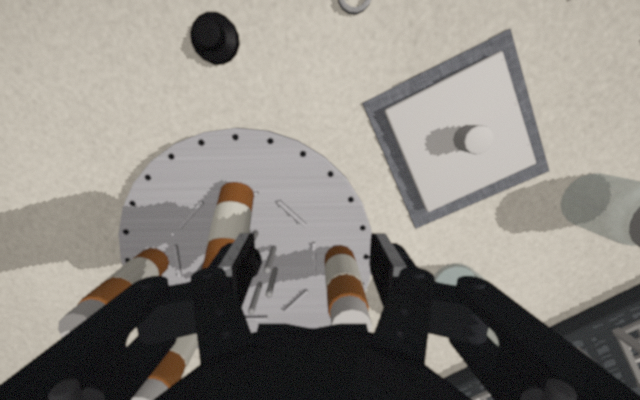

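Call:
send_rows(rows=[[[-0.6, -2.2, 0, 0, 0, 0, 0.2], [-0.9, -3.0, 0, 0, 0, 0, 0.2], [-0.6, -2.2, 0, 0, 0, 0, 0.2], [0, 0, 0, 0, 0, 0, 0.2]]])

```text
clock: 8.35
tcp_pos: [0.472, -0.1128, 0.1849]
orientation: [-0.0, 0.284, 0.959, 0.0]
wrist_force: [0.3, 0.5, 0.0]
width: 0.0681
```

Run:
```python
from h import *
from scipy.optimize import least_squares
np.set_printoptions(precision=4,suppress=True)
C=np.array([.5105,-.139])
print(ctrl.observe()['tcp_pos'])
U=np.array([-.843,.537]);T=np.array([-.537,-.843])
for n in ("wrist","top","scene"):
  P=vision.camera_params(n);im,d=vision.get_image(n);cv2.imwrite(f"pics/{n}4.png",im[:,:,::-1]);X=pts(P,d);q=X.reshape(-1,3)
  r=(q[:,:2]-C)@U;t=(q[:,:2]-C)@T
  k=(q[:,2]>.056)&(q[:,2]<.15)&(r>.036)&(r<.11)&(abs(t)<.026);
  # expected axis distance gate
  a=np.array([-np.sin(.648)*U[0],-np.sin(.648)*U[1],np.cos(.648)]);w=q-np.array([.4763,-.1177,.094]);ds=np.linalg.norm(w-(w@a)[:,None]*a,axis=1);k&=ds<.024
  q=q[k];print(n,len(q))
  if len(q)<60: continue
  def f(p):
    b=np.array([p[0],p[1],.094]);s=np.sin(p[3]);a=np.array([-s*np.cos(p[2]),-s*np.sin(p[2]),np.cos(p[3])])
    w=q-b;return np.linalg.norm(w-(w@a)[:,None]*a,axis=1)-.015
  s=least_squares(f,[.4763,-.1177,np.radians(147.5),.648],loss='soft_l1',f_scale=.002);p=s.x
  print(p[:2],np.degrees(p[2:]),np.sqrt(np.mean(s.fun**2)))
```

```text
[ 0.472  -0.1128  0.1849]
wrist 2595
[ 0.4795 -0.1167] [147.5695  37.6292] 0.0004946063359485711
top 295
[ 0.4762 -0.1179] [148.31    37.6223] 0.0009978937233052743
scene 123
[ 0.4792 -0.1175] [149.0125  38.2584] 0.0014301007325692758
```

View pics/wrist4.png

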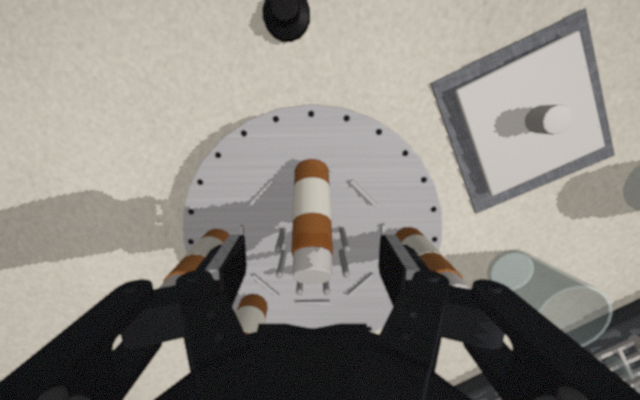

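Call:
send_rows(rows=[[[0.1, -0.1, -3, 0, 0, 0, 0.2], [0, 0, -3, 0, 0, 0, 0.2], [0, 0, -2.1, 0, 0, 0, 0.2], [0, 0, -1.0, 0, 0, 0, 0.25], [0, 0, 0, 0, 0, 0, 0.4]]], squeeze=30)

```text
clock: 9.12
tcp_pos: [0.4732, -0.1121, 0.0941]
orientation: [-0.0, 0.282, 0.959, 0.0]
wrist_force: [-0.5, 0.5, 0.0]
width: 0.0513
```

Call:
send_rows(rows=[[[0, 0, 0, 0, 0, 0, 0.5], [0, 0, 0, 0, 0, 0, 0.55], [0, 0, 0, 0, 0, 0, 0.58], [0, 0, 0, 0, 0, 0, 0.61]]])

```text
clock: 9.62
tcp_pos: [0.4733, -0.1134, 0.0946]
orientation: [0.0, 0.283, 0.959, -0.0]
wrist_force: [-0.6, 0.5, -0.0]
width: 0.0334
```

Run:
```python
from h import *
im,d=vision.get_image("wrist");cv2.imwrite("pics/w5.png",im[:,:,::-1])
```

```text
(no output)
```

View pics/w5.png

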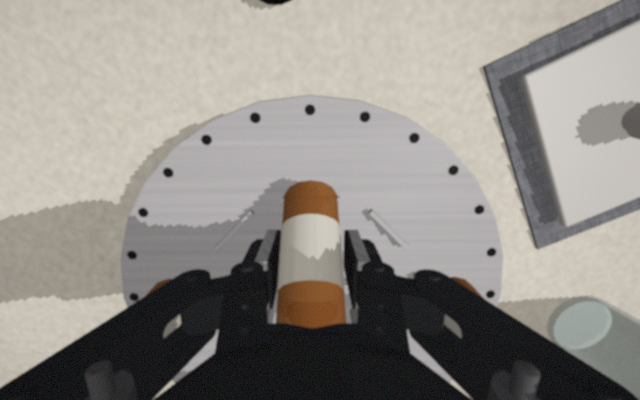

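Centred: the vial body (about 280–340 px across) sits between the pads with similar gaps each side. Close.

Call:
send_rows(rows=[[[0, 0, 0, 0, 0, 0, 0.64], [0, 0, 0, 0, 0, 0, 0.67], [0, 0, 0, 0, 0, 0, 0.8], [0, 0, 0, 0, 0, 0, 1], [0, 0, 0, 0, 0, 0, 1]]])

```text
clock: 10.3
tcp_pos: [0.4733, -0.1132, 0.0944]
orientation: [0.0, 0.283, 0.959, 0.0]
wrist_force: [-0.9, 1.0, 0.9]
width: 0.0294
```

Call:
send_rows(rows=[[[0, 0, 0.2, 0, 0, 0, 1], [0, 0, 0.5, 0, 0, 0, 1], [0, 0, 1, 0, 0, 0, 1], [0, 0, 1.5, 0, 0, 0, 1], [0, 0, 2, 0, 0, 0, 1]]])

```text
clock: 10.92
tcp_pos: [0.4731, -0.1131, 0.1475]
orientation: [-0.0, 0.283, 0.959, 0.0]
wrist_force: [-0.6, -0.9, -1.6]
width: 0.0294
```

Call:
send_rows(rows=[[[-0.5, 0.5, 3, 0, 0, 0, 1], [-0.5, 1, 3, 0, 0, 0, 1], [-0.5, 1, 2, 0, 0, 0, 1], [0, 0, 0, 0, 0, 0, 1]]])

```text
clock: 11.42
tcp_pos: [0.4595, -0.0872, 0.2287]
orientation: [0.003, 0.282, 0.959, -0.0]
wrist_force: [-0.1, -0.7, 0.1]
width: 0.0291
```

```bash
cat > look.py <<'E'
from h import *
import sys
from scipy.optimize import least_squares
np.set_printoptions(precision=4,suppress=True)
tag=sys.argv[1];fit=sys.argv[2:]
o=ctrl.observe();Tm=rot(o['orientation']);p0=o['tcp_pos'];print(o['clock'],p0,o['orientation'],o['wrist_force'])
for n in ("scene","top"):
  P=vision.camera_params(n);im,d=vision.get_image(n);cv2.imwrite(f"pics/{n}{tag}.png",im[:,:,::-1]);X=pts(P,d)
  g=im.astype(int);amb=(g[...,0]>1.5*g[...,2])&(g[...,0]>60)&(d>0)
  m=amb&(np.linalg.norm(X-(p0+Tm.apply([0,0,.006])),axis=-1)<.07)
  q=X[m];print(n,'amber near grasp',len(q))
  if len(q)>4:
    print(q.mean(0));u,s,vt=np.linalg.svd(q-q.mean(0));a=vt[0]*np.sign(vt[0][2]);print('axis',a,'tilt',np.degrees(np.arccos(a[2])))
  vv,uu=np.nonzero(m)
  c=proj(P,p0)[0].astype(int);x0,y0=max(c[0]-65,0),max(c[1]-65,0)
  cv2.imwrite(f"pics/{n}{tag}c.png",cv2.resize(im[y0:y0+130,x0:x0+130,::-1],None,fx=4.5,fy=4.5,interpolation=cv2.INTER_CUBIC))
E
python3 look.py 6
```

```text
11.425 [ 0.4595 -0.0872  0.2287] [ 0.0026  0.282   0.9594 -0.0002] [-0.1064 -0.7486  0.0952]
scene amber near grasp 106
[ 0.4737 -0.0806  0.2322]
axis [ 0.5218 -0.3839  0.7618] tilt 40.37510667377432
top amber near grasp 82
[ 0.4365 -0.0723  0.206 ]
axis [-0.6365 -0.7463  0.1948] tilt 78.76485131164353
```

View pics/scene6c.png

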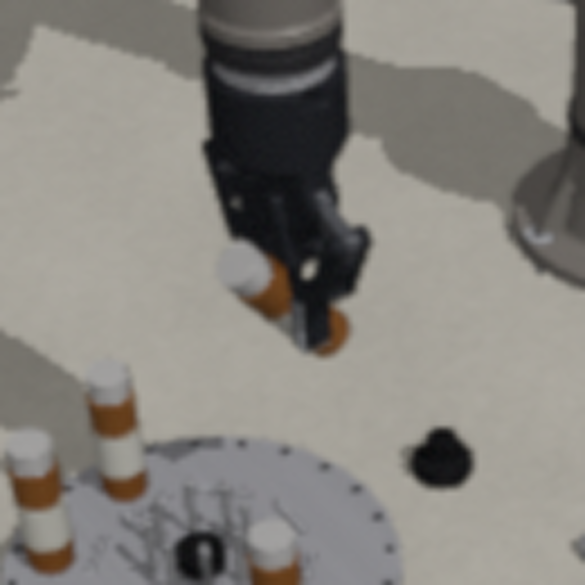

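View pics/top6.png

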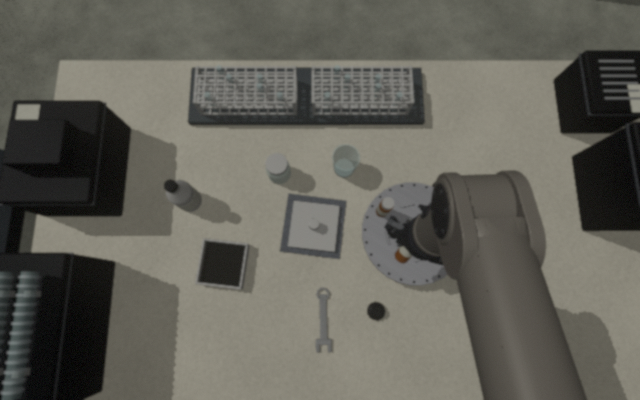

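Run:
```python
from h import *
np.set_printoptions(precision=4,suppress=True)
d=None
P=vision.camera_params('top');im=cv2.imread('pics/top6.png')
h=cv2.cvtColor(im,cv2.COLOR_BGR2GRAY)[236:292,192:254]
# dark liner opening & bright rim, rim plane z=.03
m=(h<45).astype(np.uint8);n,l,st,_=cv2.connectedComponentsWithStats(m);i=1+np.argmax(st[1:,4])
q=cv2.minAreaRect(np.argwhere(l==i)[:,::-1].astype(np.float32)+[192,236]);print(q)
for z in (.03,.012):
  c=np.array([plane(P,*p,z) for p in cv2.boxPoints(q)]);print(z,c.mean(0),np.linalg.norm(np.diff(c,axis=0),axis=1))
a=np.array([.4595,-.0872]);b=np.array([.438,.321]);N=10;s=np.linspace(0,1,N+1);s=s*s*(3-2*s)*.5+.5*s
A=np.arctan2(a[1],a[0])*(1-s)+np.arctan2(b[1],b[0])*s;r=np.hypot(*a)*(1-s)+np.hypot(*b)*s
w=np.round(100*np.c_[r*np.cos(A),r*np.sin(A)],1);print(np.diff(w,axis=0).round(1).tolist())
X=pts(P,np.load('pics/top3_d.npy'));k=(X[...,2]>.022)&(abs(X[...,0]-.438)<.075)&(abs(X[...,1]-.321)<.075)&(X[...,2]<.04)
print('rim',k.sum(),cv2.minAreaRect(X[k][:,:2].astype(np.float32)),np.median(X[k][:,2]))
k=(abs(X[...,0]-.438)<.035)&(abs(X[...,1]-.321)<.035);print('liner z top',np.median(X[k][:,2]))
S=vision.camera_params('scene');X=pts(S,np.load('pics/scene3_d.npy'));k=(X[...,2]>.024)&(abs(X[...,0]-.438)<.075)&(abs(X[...,1]-.321)<.075)&(X[...,2]<.04)
print('rim s',k.sum(),cv2.minAreaRect(X[k][:,:2].astype(np.float32)));k=(abs(X[...,0]-.438)<.035)&(abs(X[...,1]-.321)<.035);print('liner',np.median(X[k][:,2]))
```

```text
Traceback (most recent call last):
cv2.error: OpenCV(4.12.0) /io/opencv/modules/imgproc/src/convhull.cpp:143: error: (-215:Assertion failed) total >= 0 && (depth == CV_32F || depth == CV_32S) in function 'convexHull'
```

Run:
```python
from h import *
np.set_printoptions(precision=4,suppress=True)
P=vision.camera_params('top')
a=np.array([.4595,-.0872]);b=np.array([.438,.321]);N=10;s=np.linspace(0,1,N+1);s=s*s*(3-2*s)*.5+.5*s
A=np.arctan2(a[1],a[0])*(1-s)+np.arctan2(b[1],b[0])*s;r=np.hypot(*a)*(1-s)+np.hypot(*b)*s
w=np.round(100*np.c_[r*np.cos(A),r*np.sin(A)],1);print(np.diff(w,axis=0).round(1).tolist())
for n in ('top','scene'):
  X=pts(vision.camera_params(n),np.load(f'pics/{n}3_d.npy'))
  k=(X[...,2]>.024)&(abs(X[...,0]-.438)<.075)&(abs(X[...,1]-.321)<.075)&(X[...,2]<.04)
  print(n,'rim',k.sum(),cv2.minAreaRect(X[k][:,:2].astype(np.float32)),np.median(X[k][:,2]))
  k=(abs(X[...,0]-.438)<.035)&(abs(X[...,1]-.321)<.035);print('liner z',np.median(X[k][:,2]))
```

```text
[[0.8, 2.3], [1.0, 3.4], [0.9, 4.2], [0.5, 4.8], [0.1, 5.1], [-0.5, 5.3], [-1.0, 5.0], [-1.3, 4.4], [-1.5, 3.7], [-1.2, 2.6]]
top rim 410 ((0.439663827419281, 0.31943464279174805), (0.11114809662103653, 0.10983739048242569), 83.11538696289062) 0.029520386357980988
liner z 0.014438222244236298
scene rim 304 ((0.443815678358078, 0.31990116834640503), (0.10971557348966599, 0.11745990067720413), 83.17587280273438) 0.028019091470140922
liner z 0.013422811011248315
```

Call:
send_rows(rows=[[[0.8, 2.3, 0, 0, 0, 0.12, 1], [1.0, 3.4, 0, 0, 0, 0.12, 1], [0.9, 4.2, 0, 0, 0, 0.12, 1], [0.5, 4.8, 0, 0, 0, 0.12, 1], [0.1, 5.1, 0, 0, 0, 0.12, 1]]])

```text
clock: 12.15
tcp_pos: [0.4914, 0.1097, 0.2249]
orientation: [-0.001, -0.014, 1.0, -0.0]
wrist_force: [1.6, 0.1, -0.4]
width: 0.0292
```

Call:
send_rows(rows=[[[-0.5, 5.3, 0, 0, 0, 0.12, 1], [-1.0, 5.0, 0, 0, 0, 0.12, 1], [-1.3, 4.4, 0, 0, 0, 0.12, 1], [-1.5, 3.7, 0, 0, 0, 0.12, 1], [-1.0, 2.5, 0, 0, 0, 0.12, 1]]])

```text
clock: 12.78
tcp_pos: [0.437, 0.32, 0.2249]
orientation: [-0.001, -0.311, 0.95, 0.0]
wrist_force: [0.4, -0.6, -1.5]
width: 0.0292
```

Call:
send_rows(rows=[[[0, 0, 0, 0.076, -0.105, 0, 1], [0, 0, 0, 0.076, -0.105, 0, 1], [0, 0, 0, 0.076, -0.105, 0, 1], [0, 0, 0, 0.076, -0.105, 0, 1], [0, 0, 0, 0.076, -0.105, 0, 1]]])

```text
clock: 13.4
tcp_pos: [0.4377, 0.3178, 0.225]
orientation: [0.304, -0.292, 0.902, 0.098]
wrist_force: [-2.5, 2.6, -2.1]
width: 0.0292
```

```bash
python3 look.py 7
```

```text
13.4 [0.4377 0.3178 0.225 ] [ 0.3037 -0.2917  0.9017  0.0981] [-2.5207  2.6336 -2.0872]
scene amber near grasp 153
[0.4545 0.3199 0.2276]
axis [-0.0036  0.0054  1.    ] tilt 0.37150881823002135
top amber near grasp 19
[0.4325 0.305  0.2552]
axis [ 0.9314 -0.3589  0.0605] tilt 86.52869823644862
```

View pics/scene7c.png

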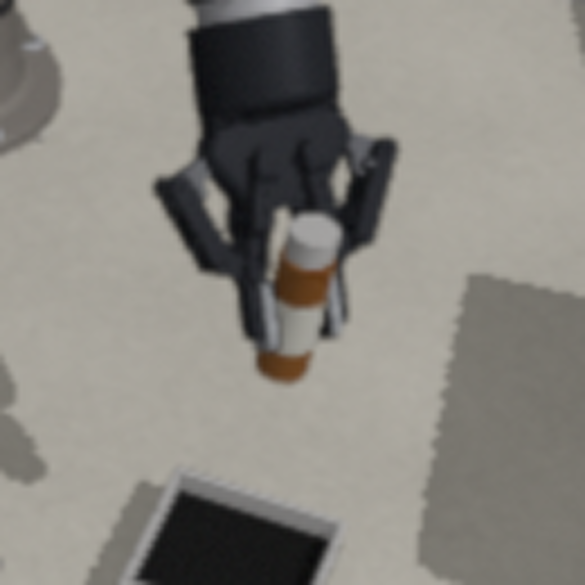

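View pics/top7c.png

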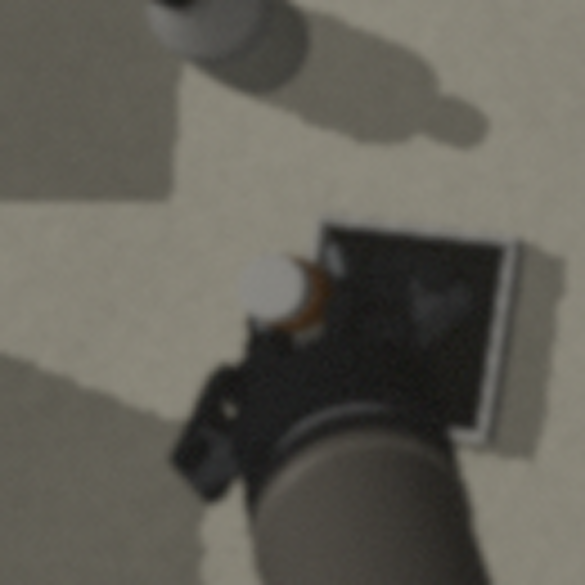

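```bash
cat > axis.py <<'E'
from h import *
from scipy.optimize import least_squares
np.set_printoptions(precision=4,suppress=True)
o=ctrl.observe();p0=o['tcp_pos'];G=p0+rot(o['orientation']).apply([0,0,.006])
print(o['clock'],'grasp',G,o['wrist_force'])
Q=[];W=[]
for n in ("scene","top"):
  P=vision.camera_params(n);im,d=vision.get_image(n);X=pts(P,d)
  g=im.astype(int);amb=(g[...,0]>1.4*g[...,2])&(g[...,0]>50)&(d>0)
  wh=(g.min(2)>90)&(d>0)
  near=np.hypot(X[...,0]-G[0],X[...,1]-G[1])<.03
  q=X[amb&near&(abs(X[...,2]-G[2])<.07)];Q.append(q)
  cap=X[wh&near&(X[...,2]>G[2]+.046)&(X[...,2]<G[2]+.075)];print(n,len(q),'z',q[:,2].min() if len(q) else 0,'cap',len(cap),cap[cap[:,2]>cap[:,2].max()-.004].mean(0) if len(cap) else 0,cap[:,2].max() if len(cap) else 0)
def fit(q):
  def f(p):
    b=np.array([p[0],p[1],G[2]]);a=np.array([p[2],p[3],1]);a/=np.linalg.norm(a);w=q-b;return np.linalg.norm(w-(w@a)[:,None]*a,axis=1)-.015
  s=least_squares(f,[G[0],G[1],0,0],loss='soft_l1',f_scale=.0015);return s.x,np.sqrt(np.mean(s.fun**2))
print('scene',fit(Q[0]));print('both',fit(np.vstack(Q)))
E
python3 axis.py
```

```text
13.5 grasp [0.4372 0.3155 0.2157] [-0.6691 -0.4247 -1.5544]
scene 165 z 0.17673230165236364 cap 104 [0.4406 0.3148 0.2715] 0.27438393702570574
top 54 z 0.23638890753526143 cap 164 [0.439  0.3178 0.2748] 0.27748088634855894
scene (array([0.4384, 0.3155, 0.0145, 0.0129]), np.float64(0.00171598000058677))
both (array([0.4386, 0.3159, 0.024 , 0.0435]), np.float64(0.0016751905796000008))
```

Call:
send_rows(rows=[[[0.1, 0.1, -1.5, 0.012, -0.016, 0, 1], [0.1, 0.1, -3.5, 0, 0, 0, 1], [0.1, 0.1, -4, 0, 0, 0, 1], [0, 0.1, -3, 0, 0, 0, 1], [0, 0, -1.5, 0, 0, 0, 1]]])

```text
clock: 14.22
tcp_pos: [0.4485, 0.3167, 0.1407]
orientation: [0.316, -0.284, 0.9, 0.096]
wrist_force: [-0.3, -0.7, -0.2]
width: 0.0292
```

Call:
send_rows(rows=[[[0, 0, -0.4, 0, 0, 0, 1], [0, 0, 0, 0, 0, 0, 1]]])

```text
clock: 14.48
tcp_pos: [0.4478, 0.3165, 0.1369]
orientation: [0.316, -0.284, 0.9, 0.096]
wrist_force: [-0.1, 0.5, -0.1]
width: 0.0294
```

```bash
python3 axis.py; python3 look.py 8
```

```text
14.475 grasp [0.4509 0.3186 0.1322] [-0.0788  0.5472 -0.1061]
scene 140 z 0.09092716654737931 cap 99 [0.4546 0.319  0.1884] 0.19098687656495228
top 44 z 0.15298269562361178 cap 130 [0.4484 0.3179 0.1899] 0.1927796397579763
scene (array([ 0.4518,  0.3185, -0.0179, -0.0183]), np.float64(0.001267330827326265))
both (array([ 0.4517,  0.3186, -0.0235, -0.0115]), np.float64(0.0012110793873001042))
14.575 [0.4475 0.316  0.1374] [ 0.3163 -0.2837  0.9002  0.0954] [-0.6014 -0.4209 -1.1932]
scene amber near grasp 132
[0.4643 0.3174 0.1395]
axis [-0.0243 -0.0124  0.9996] tilt 1.563480346182675
top amber near grasp 13
[0.4436 0.3079 0.1715]
axis [ 0.9431 -0.3195  0.0923] tilt 84.70605324353258
```

View pics/scene8c.png

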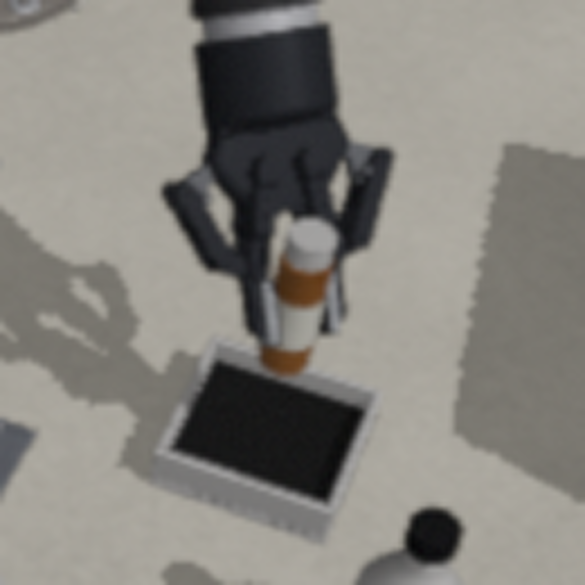

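```bash
python3 -c "
from h import *
np.set_printoptions(precision=3,suppress=True)
print(ctrl.observe()['joint_positions'])"
```

```text
[ 0.082  0.208 -0.825  2.275  1.373  0.207  0.206]
```

Call:
send_rows(rows=[[[0, 0, 2, 0, 0, 0, 1], [0, 0, 2, 0, 0, -0.05, 1], [0, 0, 1, 0, 0, -0.12, 1], [0, 0, 0, 0, 0, -0.16, 1], [0, 0, 0, 0, 0, -0.16, 1]]])

```text
clock: 15.3
tcp_pos: [0.447, 0.3136, 0.1862]
orientation: [0.33, -0.056, 0.942, 0.015]
wrist_force: [-0.8, 0.1, -1.8]
width: 0.029
```

Call:
send_rows(rows=[[[0, 0, 0, 0, 0, -0.16, 1], [0, 0, 0, 0, 0, -0.16, 1], [0, 0, 0, 0, 0, -0.16, 1], [0, 0, 0, 0, 0, -0.16, 1], [0, 0, 0, 0, 0, -0.16, 1]]])

```text
clock: 15.92
tcp_pos: [0.4462, 0.3149, 0.185]
orientation: [0.308, 0.315, 0.89, -0.114]
wrist_force: [0.3, 1.0, -0.8]
width: 0.0293
```

```bash
python3 -c "
from h import *
np.set_printoptions(precision=3,suppress=True)
o=ctrl.observe();print(o['joint_positions'],o['tcp_pos'],rot(o['orientation']).as_matrix())"; python3 axis.py
```

```text
[-0.481  0.517 -0.761  1.741  0.985  1.439 -0.687] [0.446 0.315 0.185] [[-0.611  0.631  0.477]
 [ 0.49   0.776 -0.397]
 [-0.621 -0.009 -0.784]]
15.925 grasp [0.449  0.3125 0.1803] [ 0.3162  1.0102 -0.7652]
scene 151 z 0.14217590163641414 cap 96 [0.4522 0.3113 0.2359] 0.2385462499034121
top 57 z 0.19190287922309834 cap 153 [0.4494 0.3129 0.2361] 0.23866098872837638
scene (array([ 0.4501,  0.3109, -0.0069,  0.0271]), np.float64(0.0013597936805188006))
both (array([ 0.4502,  0.3114, -0.0036,  0.0497]), np.float64(0.001289798551016253))
```

Call:
send_rows(rows=[[[-0.2, 0.2, -1, 0.012, 0.015, 0, 1], [-0.3, 0.3, -2, 0, 0, 0, 1], [-0.3, 0.3, -3, 0, 0, 0, 1], [-0.1, 0.1, -2, 0, 0, 0, 1], [0, 0, -1, 0, 0, 0, 1]]])

```text
clock: 16.65
tcp_pos: [0.437, 0.3221, 0.0938]
orientation: [0.3, 0.313, 0.894, -0.112]
wrist_force: [0.7, 0.9, -1.0]
width: 0.0294
```

```bash
python3 -c "
from h import *
np.set_printoptions(precision=3,suppress=True)
o=ctrl.observe();print(o['joint_positions'],o['tcp_pos'],rot(o['orientation']).as_matrix()[:,2])"; python3 axis.py;python3 look.py 9
```

```text
[-0.531  0.644 -0.718  1.813  1.066  1.34  -0.845] [0.437 0.322 0.094] [ 0.467 -0.387 -0.795]
16.65 grasp [0.4398 0.3198 0.0891] [ 0.71    0.8848 -1.0213]
scene 131 z 0.049075502129703796 cap 87 [0.4427 0.3188 0.1438] 0.1461325715539714
top 39 z 0.10414342305991553 cap 118 [0.4388 0.3183 0.145 ] 0.1479050745975239
scene (array([0.4407, 0.3185, 0.0142, 0.0046]), np.float64(0.0012659951641388408))
both (array([0.4406, 0.3184, 0.0083, 0.002 ]), np.float64(0.001206928322003661))
16.75 [0.4371 0.3223 0.0941] [ 0.3002  0.3129  0.8942 -0.1116] [ 0.1318 -0.0073 -0.897 ]
scene amber near grasp 121
[0.4536 0.3179 0.0973]
axis [-0.0179 -0.0099  0.9998] tilt 1.1712171906546076
top amber near grasp 12
[0.4358 0.3082 0.1296]
axis [ 0.876  -0.4518  0.1688] tilt 80.2826151922136
```

View pics/scene9c.png

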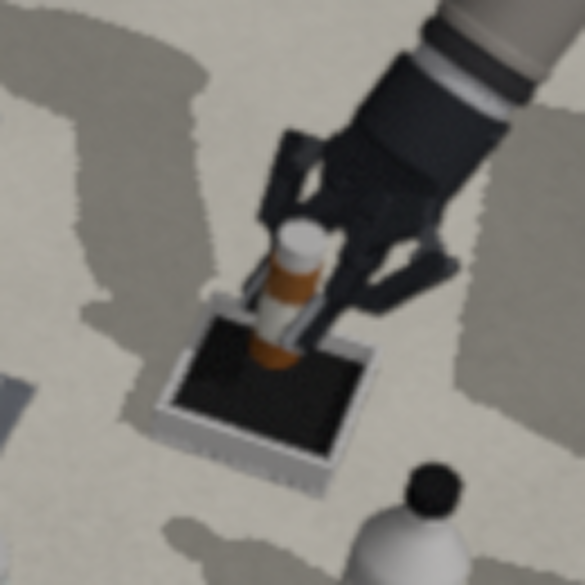

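View pics/top9c.png

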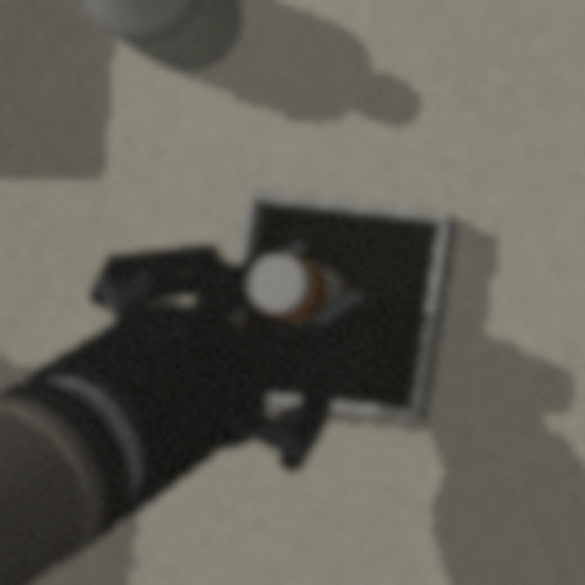

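Call:
send_rows(rows=[[[0, 0, -1.2, 0, 0, 0, 1], [0, 0, -1.0, 0, 0, 0, 1], [0, 0, -0.5, 0, 0, 0, 1], [0, 0, -0.2, 0, 0, 0, 1], [0, 0, 0, 0, 0, 0, 1]]])

```text
clock: 17.48
tcp_pos: [0.4372, 0.3231, 0.0658]
orientation: [0.3, 0.313, 0.894, -0.111]
wrist_force: [0.3, -0.0, -0.4]
width: 0.0291
```

Call:
send_rows(rows=[[[0, 0, -0.1, 0, 0, 0, 1], [0, 0, -0.1, 0, 0, 0, 1], [0, 0, 0, 0, 0, 0, 1]]])

```text
clock: 17.85
tcp_pos: [0.4372, 0.323, 0.0639]
orientation: [0.3, 0.313, 0.894, -0.111]
wrist_force: [-0.2, -0.3, -0.3]
width: 0.0291
```

Call:
send_rows(rows=[[[0, 0, -0.1, 0, 0, 0, 1], [0, 0, -0.1, 0, 0, 0, 1], [0, 0, 0, 0, 0, 0, 1]]])

```text
clock: 18.23
tcp_pos: [0.4372, 0.323, 0.0618]
orientation: [0.3, 0.313, 0.894, -0.111]
wrist_force: [0.1, -0.0, -1.6]
width: 0.0292
```

Call:
send_rows(rows=[[[0, 0, -0.1, 0, 0, 0, 1], [0, 0, -0.1, 0, 0, 0, 1], [0, 0, 0, 0, 0, 0, 1]]])

```text
clock: 18.6
tcp_pos: [0.4372, 0.3231, 0.0598]
orientation: [0.3, 0.313, 0.894, -0.111]
wrist_force: [-0.3, -0.5, -0.4]
width: 0.0293
```

Call:
send_rows(rows=[[[0, 0, -0.1, 0, 0, 0, 1], [0, 0, -0.1, 0, 0, 0, 1], [0, 0, 0, 0, 0, 0, 1]]])

```text
clock: 18.98
tcp_pos: [0.4372, 0.3231, 0.0596]
orientation: [0.302, 0.313, 0.894, -0.111]
wrist_force: [-4.0, -0.7, 7.9]
width: 0.0293
```

```bash
python3 axis.py
```

```text
18.975 grasp [0.4401 0.3208 0.0548] [-4.0139 -0.7341  7.9411]
scene 124 z 0.012798623268183373 cap 85 [0.4444 0.3196 0.111 ] 0.11361269610419256
top 35 z 0.06722367469783108 cap 107 [0.4395 0.3188 0.1119] 0.11469435232190806
scene (array([ 0.4413,  0.3195,  0.0145, -0.0086]), np.float64(0.0016498591657424016))
both (array([ 0.4411,  0.3195,  0.0087, -0.0039]), np.float64(0.0015338387988902652))
```

Call:
send_rows(rows=[[[0, 0, 0.12, 0, 0, 0, 1], [0, 0, 0, 0, 0, 0, 1]]])

```text
clock: 19.32
tcp_pos: [0.4373, 0.3231, 0.0596]
orientation: [0.301, 0.313, 0.894, -0.111]
wrist_force: [-2.8, -1.3, 5.0]
width: 0.0291
```

Call:
send_rows(rows=[[[0, 0, 0, 0, 0, 0, 0.64], [0, 0, 0, 0, 0, 0, 0.6], [0, 0, 0, 0, 0, 0, 0.55], [0, 0, 0, 0, 0, 0, 0.5], [0, 0, 0, 0, 0, 0, 0.48]]])

```text
clock: 19.95
tcp_pos: [0.4372, 0.3231, 0.059]
orientation: [0.3, 0.313, 0.894, -0.111]
wrist_force: [0.5, 0.4, 1.2]
width: 0.0444
```

```bash
python3 axis.py; python3 look.py 10
```

```text
19.95 grasp [0.44   0.3207 0.0542] [0.4704 0.4482 1.1676]
scene 120 z 0.014252894620662038 cap 85 [0.4428 0.3195 0.111 ] 0.11381912311112663
top 41 z 0.01502505942097554 cap 110 [0.4394 0.3197 0.1113] 0.11361713601179513
scene (array([ 0.4406,  0.3194, -0.0016, -0.0113]), np.float64(0.0015151988846735965))
both (array([ 0.4405,  0.3195, -0.0052, -0.0086]), np.float64(0.001466964487224416))
20.05 [0.4372 0.3231 0.0591] [ 0.3004  0.3133  0.8941 -0.1108] [ 0.0732  0.1994 -0.945 ]
scene amber near grasp 108
[0.4532 0.319  0.062 ]
axis [-0.0151 -0.0083  0.9999] tilt 0.9884296763274277
top amber near grasp 13
[0.4335 0.3089 0.0934]
axis [ 0.8956 -0.435   0.093 ] tilt 84.66660381672817
```

View pics/scene10c.png

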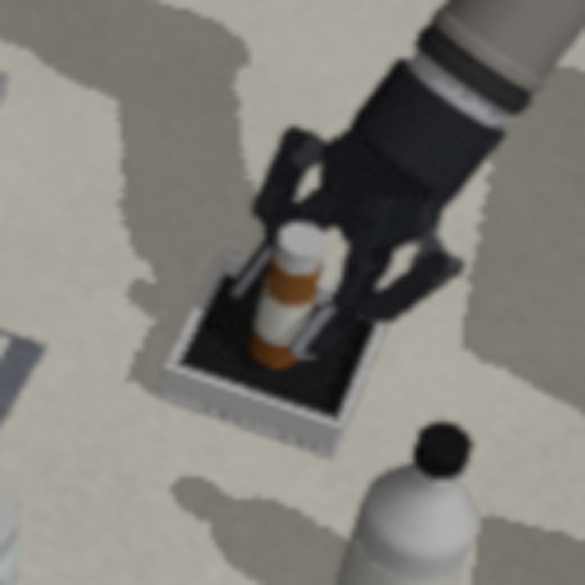

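Call:
send_rows(rows=[[[-0.25, 0.2, 0.4, 0, 0, 0, 0.48], [-0.7, 0.6, 1.2, 0, 0, 0, 0.48], [-1.4, 1.2, 2.4, 0, 0, 0, 0.48], [-1.9, 1.6, 3.2, 0, 0, 0, 0.48], [-1.9, 1.6, 3.2, 0, 0, 0, 0.48]]])

```text
clock: 20.78
tcp_pos: [0.3744, 0.3761, 0.1649]
orientation: [0.3, 0.313, 0.894, -0.11]
wrist_force: [0.4, 0.2, 0.4]
width: 0.0443
```

Call:
send_rows(rows=[[[-1.4, 1.2, 2.4, 0, 0, 0, 0.48], [-0.9, 0.8, 1.6, 0, 0, 0, 0.48], [0, 0, 2, 0, 0, 0, 0.48], [0, 0, 0, 0, 0, 0, 0.48], [0, 0, 0, 0, 0, 0, 0.48]]])

```text
clock: 21.4
tcp_pos: [0.3534, 0.3939, 0.2224]
orientation: [0.3, 0.314, 0.894, -0.112]
wrist_force: [-0.2, 0.3, -1.0]
width: 0.0446
```

Run:
```python
from h import *
np.set_printoptions(precision=4,suppress=True)
o=ctrl.observe();print(o['clock'],o['tcp_pos'],o['wrist_force'],abs(o['joint_vel']).max())
C=np.array([.5105,-.139])
for n in ("scene","top"):
  P=vision.camera_params(n);im,d=vision.get_image(n);cv2.imwrite(f"pics/{n}11.png",im[:,:,::-1]);X=pts(P,d)
  k=(abs(X[...,0]-.44)<.045)&(abs(X[...,1]-.32)<.045)&(X[...,2]>.1)&(X[...,2]<.13);print(n,'cap',X[k].mean(0),X[k].max(0)[2])
  for nm,x in (('a',(.557,-.061)),('b',(.537,-.226)),('c',(.463,-.212)),('lid',(.535,.1))):
    k=(np.hypot(X[...,0]-x[0],X[...,1]-x[1])<.025)&(X[...,2]>(.13 if nm!='lid' else .03));print(nm,k.sum(),X[k].mean(0) if k.any() else '')
```

```text
21.4 [0.3534 0.3939 0.2224] [-0.1615  0.331  -1.0485] 0.01074917162612973
scene cap [0.4446 0.3196 0.1084] 0.11322486137039312
a 90 [ 0.5675 -0.0618  0.1402]
b 86 [ 0.5435 -0.2269  0.1401]
c 78 [ 0.4684 -0.2132  0.1397]
lid 82 [0.539  0.1008 0.0413]
top cap [0.439  0.3177 0.1102] 0.11432906955571254
a 130 [ 0.56   -0.0635  0.1422]
b 136 [ 0.536 -0.228  0.142]
c 145 [ 0.4611 -0.2143  0.142 ]
lid 92 [0.531  0.0991 0.0443]
```

View pics/scene11.png

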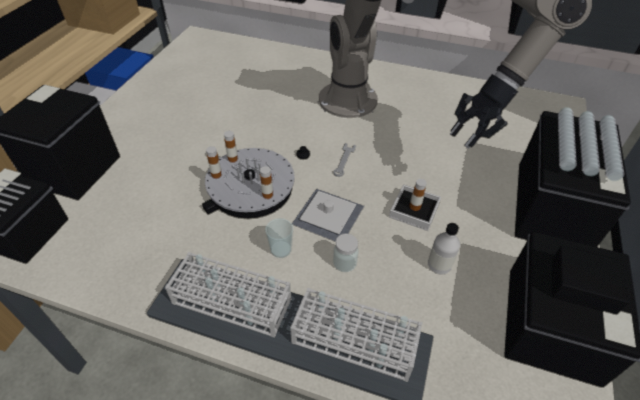

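View pics/top11.png

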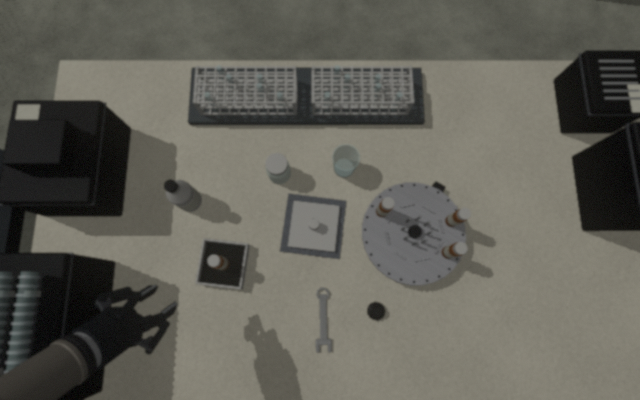

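Vial upright in the tray (scene 417,197; top 215,261); lid flat on the mat (scene 329,212); three vials standing on the carousel; beaker, jar and bottle where they were; arm clear of everything.

```bash
python3 -c "
from station import workorder
print(workorder.hand_in())"
```

```text
the job is handed in; nothing more can be done
None
```

The tipped vial is standing upright inside the quarantine tray and the lid lies flat, right way up, on the grey mat. I handed the job in at about 21.5 s of the 61 s allowed.

- **Lid:** it sits within about 2 mm of the mat's centre, and its top measured level at about 15 mm, as expected. I pressed it down with about 16 N before letting go.
- **Tipped vial:** I lifted it straight up off the turntable and turned it upright. I lowered it in 1 mm steps until the wrist felt about 8 N from the liner, then eased off and opened slowly. It stands within about 1° of vertical near the tray's centre. The cap top is at about 114 mm, which puts the liner at about 18 mm.
- **Descent that fell short:** my first attempt to lower the vial stopped at a wrist joint limit. I raised it, turned the gripper to lean the other way, and it went down without trouble.
- **Depth disagreement:** before the vial went in, the camera depth put the liner at about 14 mm, roughly 4 mm lower than where contact was felt. I went by the contact.
- **Everything else:** the last pictures show the other three vials standing in place within about 4 mm (the two cameras differ by up to 8 mm) and the turntable in the same position. The beaker, jar and bottle look unmoved, though I did not measure them. The gripper is clear of everything.

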